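# Set and lock the bench air regulator

### The job

Set the air regulator on the bench: turn the black knob on its top until the knob's pointer stands at the raised tab of the setting ring, then pull the knob straight up until it is fully out and locked there, and let go of it. Leave the setting ring as it is and do not disturb the things lying around.

Things in the scene. Friction and masses are not known exactly. Their poses are not given: they have to be found in the camera images.
- regulator: Air regulator fixed to the bench: grey block 96 x 100 mm on a 140 x 150 mm foot plate, round gauge on its front, a port on either side, dark dial plate 124 mm across on top, 72 mm above the bench. The black knob stands in the middle of the dial plate. Origin: centre of the underside (on the knob's axis); z up, front faces -x. Place and heading vary.
- knob_grip (a point): Point on the vertical axis of the round black ribbed knob, at a good height to grip: 111 mm above the bench while the knob is in (down); rises with it. Grip part 50 mm in diameter, 89 to 130 mm above the bench; skirt (68 mm wide) and pointer below reach up to 90 mm, the tab to 85 mm. Can be gripped across in any direction. Turns with a friction of 0.12 N m, stays where left.
- pointer_tip (a point): Tip of the bare metal pointer nose that sticks out of the knob's skirt, on a circle of 48 mm round the knob's axis, 80 mm above the bench while the knob is in; it turns and rises with the knob. A white line on the knob's top runs from the axis in the pointer's direction.
- setting_tab (a point): Inner face of the raised bare steel tab (upright fin 6 mm wide, 13 mm high, on a 20 mm clamp block with a screw) of the dark ring round the dial plate's rim; 48 mm from the knob's axis, 80 mm above the bench. Ring clamped tight; the tab's direction varies. Pointer at the tab: both points coincide from above. From the start it is reached by turning clockwise from above by 40 to 120 degrees.
- knob (a joint): angle of the knob (rad), 0 to 4.7 between its stops, growing clockwise seen from above
- knob_lift (a joint): How far the knob is pulled out (m): 0 = in (down), 0.014 = fully out. Sliding takes 6 N; it stays where left. Inside, a key on the knob runs under a plate with one notch, at the tab: with the pointer within 8 degrees of the tab the knob comes out all 14 mm and is then held against turning; elsewhere it stops hard after 4 mm.
- pliers: combination pliers lying on the bench, 172 mm, bystander
- tape_roll: black roll of tape lying flat, 66 mm across, 18 mm high, bystander
- paste_tin: round tin, 69 mm across, 54 mm high, bystander
- coupling: pipe coupling, 44 mm across, 38 mm high, bystander
- injector: injector body lying on the bench, 154 mm, bystander
- paint_brush: flat paint brush lying on the bench, 175 mm, bystander

How it is judged (in metres and radians):
On the way:
1. the pointer stands at the tab while the knob is still in (horizontal distance between pointer_tip and setting_tab below 0.009 m and value of joint knob_lift below 0.006 m), for 0.05 s.
At the end, for the whole second after the job is handed in: The knob is pulled out at least 11.5 of its 14 mm, at rest, with the tip of its pointer within 9 mm (about 11 degrees) of the setting tab seen from above (horizontal distance between pointer_tip and setting_tab below 0.009 m and value of joint knob_lift above 0.0115 m and velocity of joint knob_lift between -0.005 and 0.005 m/s and velocity of joint knob between -0.05 and 0.05 rad/s); the robot touches nothing.
It fails at once if the setting ring is turned (its tab moved more than 5 mm) (distance of setting_tab from where it was at the start of the episode above 0.005 m).
It fails at once if a thing lying around is shifted by more than 30 mm (distance of any of pliers, tape_roll, paste_tin, paint_brush, coupling, injector from where it was at the start of the episode above 0.03 m).
It also fails if it takes over 51 s, if anything falls off the work surface, if the arm or the gripper's body presses on something with over 40 N, if the wrist force passes 120 N, or if a joint passes its speed limit or range.

### The arm

A 7-joint arm with a two-finger parallel gripper is mounted at the origin on a cart in front of the work surface, level with it; the furniture and walls round the work are solid. World frame = base frame: x ahead of the robot, y to its left, z up, the work surface at z = 0. Lengths are in mm, angles in rad, forces in N, time in s.
With the tool pointing down it reaches from about 425 to 1025 mm from the base axis. Payload 9.4 kg.
Tool frame: the origin (TCP) lies midway between the tips of the shut fingers; the grasp point (between the pads) lies 19 mm behind it; z points along the fingers, y is the direction in which the jaws open and shut (so a half turn about z gives the same grasp; the last joint's range is limited). The gripper opens to 85 mm and grips with 20 to 120 N. Pads are 22 mm wide; open, the fingers measure 114 mm over their backs; the gripper's body (76 mm by 85 mm) begins 54 mm behind the grasp point. The pads swing forward as they close: fully open they stand 13 mm farther back than shut.
Start: joints at [-1.188, 0.599, -0.003, 1.599, 0.002, 0.943, -0.08], TCP at [321.736, 649.7, 231.275] pointing down, gripper open.
Joint ranges: [-2.57, 2.57], [-0.35, 1.97], [-1.29, 1.29], [0.11, 2.56], [-1.05, 4.19], [0.11, 1.86], [-2.63, 2.63]. Speed limits (rad/s): [2.22, 2.22, 3.01, 3.01, 3.14, 3.14, 3.14].

### API

Orientations are given as a unit quaternion [x, y, z, w].
In Python, from plant import bot gives the robot as it stands. The module is installed in compiled form; this text tells all that it offers.
- The arm moves only by the tool move_arm, never from a script. Its argument "increments" is a list of rows, each an object with "hand": the closure, from 0 (fully open) to 1 (shut); "travel": the shift along the tool's x, y, z in m, a list of three; "turn": the turn, a rotation vector about the tool's x, y, z in degrees, a list of three. In form: [{"hand": hand, "travel": [tx, ty, tz], "turn": [rx, ry, rz]}, ...]. A call has 1 to 5 rows; each row shifts and turns the commanded pose from where the row before left it, along the tool's axes as they then stand; what a row does not reach is not made up. A row lasts 1/12 s, in which the tool goes at most 41.7 mm and 7.16 degrees, less where a joint would pass 70% of its speed; a pose out of reach is approached as far as the arm can. A call is refused whole if a number of a shift passes 0.0417 or a number of a turn 7.16, either way. A call with a gripper value outside its range is refused whole. The fingers move at their own pace and stop on an object; the grip force is fixed at half the most. Time passes only in rows, so rows that do not move let the fingers close. It gives the time, the measured TCP pose, the force and the opening at its end, in the units of the state.
- bot.get_state(): the state, without advancing time (a new reading comes with each control period).
- bot.read_camera(name): name is "scene" or "top" or "wrist"; returns (picture, depth): 400x640x3 uint8, red, green, blue; 400x640 float32, mm along the optical axis (not along the pixel's ray), 0 where there is no reading.
- bot.calibration(name): a dict with "intrinsics" (3x3 intrinsics, pixels), "R" (3x3) and "t" (3): a world point X has camera coordinates R X + t. Camera axes: x right, y down, z forward; pixel columns grow to the right and rows downward; lengths in mm; the calibration is good to about 2 mm. The wrist camera is an equidistant fisheye: a pixel r from the principal point sees the ray r / f radians off the axis. A picture is of the moment at which its call begins: read the wrist's pose just before it. calibration takes no time and is no camera call; for the wrist camera it gives the pose at the moment of the call.
- bot.sign_off(): hands the job in, once; it reports no verdict.
The state is a dict: "time_s": time; "joint_positions": joint angles; "dq": joint speeds; "joint_efforts": joint torques, N m; "eef_pos": TCP position; "tcp_rot": TCP orientation; "contact_force": force on the tool from outside, world axes, zero at the start; "ft_torque": the same for the moment, N m; "finger_gap": opening from 0.0 (shut) to 1.0 (fully open).
Only numpy, scipy, OpenCV 4.12 (cv2) and the standard library are available. Lean on these libraries where they do the work, as an engineer would, in place of code of your own. Each camera call takes 0.05 s, during which the arm holds its last target.

## Working session

There is one attempt and no reset: what is moved stays moved. The work goes in short steps, Python scripts to look and compute and a tool call to move; the robot and the scene stay as the last step left them, time stands still between calls to the robot, and variables do not carry over. Pictures are saved under pics/ and viewed, and the job is handed in when it is done.

Besides the shell and the picture viewer there is one more tool, called after ">>>" by a JSON object that holds its "op" and its "data". move_arm: Moves the arm, as the interface text tells. Its arguments: {"type":"object","properties":{"increments":{"type":"array","items":{"type":"object","properties":{"hand":{"type":"number"},"travel":{"type":"array","items":{"type":"number"}},"turn":{"type":"array","items":{"type":"number"}}}}}},"required":["increments"]}

```bash
mkdir -p pics; python3 - <<'E'
from plant import bot
import cv2,numpy as np
s=bot.get_state()
for k,v in s.items(): print(k,np.round(v,4))
for n in ["scene","top"]:
    p,d=bot.read_camera(n); cv2.imwrite(f"pics/{n}0.png",p[:,:,::-1]); np.save(f"pics/{n}0_d.npy",d)
    c=bot.calibration(n); print(n,c)
E
```

```text
time_s 0.0
joint_positions [-1.1877  0.6001 -0.0025  1.6001  0.0018  0.9429 -0.0798]
dq [ 0.0013  0.0015 -0.001  -0.0006 -0.0022 -0.     -0.0003]
joint_efforts [ 6.00000e-04 -7.76467e+01  1.56520e+00 -2.57998e+01  1.24000e-02
  9.40000e-03 -0.00000e+00]
eef_pos [321.5543 649.2668 230.4031]
tcp_rot [ 2.279e-01  9.737e-01 -8.000e-04 -1.000e-04]
contact_force [0.763  0.2383 0.9154]
ft_torque [0.0276 0.0479 0.0093]
finger_gap 1.0021
scene {'intrinsics': array([[422.2319368 ,   0.        , 328.06361101],
       [  0.        , 422.2319368 , 206.7435832 ],
       [  0.        ,   0.        ,   1.        ]]), 'R': array([[ 0.89993778, -0.43600519, -0.00338704],
       [-0.28804801, -0.58867886, -0.75530493],
       [ 0.32732299,  0.68070307, -0.65536478]]), 't': array([-483.98858652,  243.26953834,  885.03225713])}
top {'intrinsics': array([[429.99521714,   0.        , 326.52135786],
       [  0.        , 429.99521714, 190.47337922],
       [  0.        ,   0.        ,   1.        ]]), 'R': array([[ 0.01411567, -0.99987824, -0.00665217],
       [-0.98731174, -0.01288529, -0.15827035],
       [ 0.15816536,  0.00880186, -0.98737341]]), 't': array([ 10.41021487, 539.17389376, 967.18259209])}
```

View pics/scene0.png

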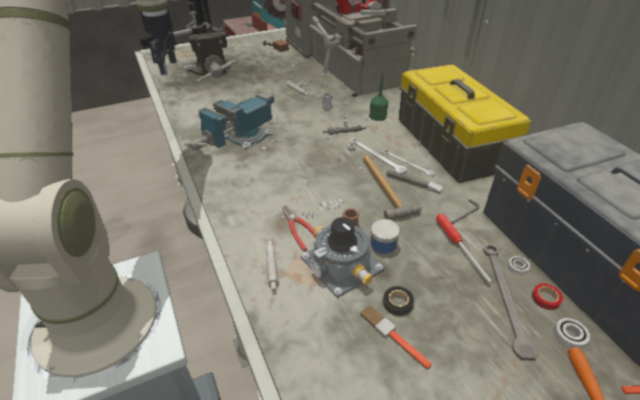

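View pics/top0.png

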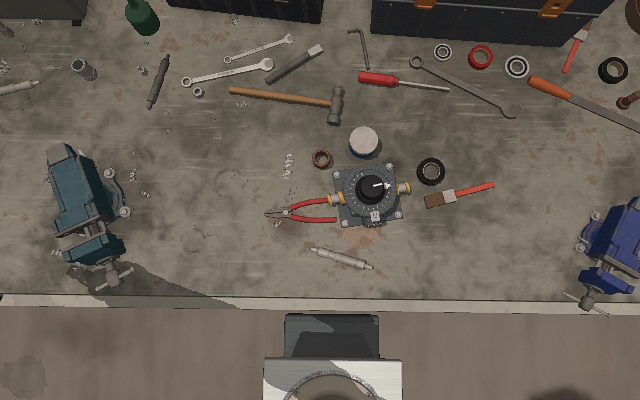

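The regulator is in the top view near (371,190). The knob's white line points right to about (390,184), and what may be the tab is at about (376,216). I'll enlarge this area.

```bash
cat > h.py <<'E'
from plant import bot
import cv2,numpy as np
def ray_plane(n,uv,z,c=None):
    c=c or bot.calibration(n); K,R,t=map(np.array,(c['intrinsics'],c['R'],c['t']))
    d=R.T@np.linalg.inv(K)@np.array([uv[0],uv[1],1.]); o=-R.T@t
    return o+d*(z-o[2])/d[2]
def proj(n,X,c=None):
    c=c or bot.calibration(n); p=c['R']@np.array(X)+c['t']; q=c['intrinsics']@p; return q[:2]/q[2]
E
python3 - <<'E'
import cv2
a=cv2.imread('pics/top0.png')[145:240,320:420]; cv2.imwrite('pics/top0z.png',cv2.resize(a,None,fx=6,fy=6,interpolation=cv2.INTER_CUBIC))
a=cv2.imread('pics/scene0.png')[200:300,290:390]; cv2.imwrite('pics/scene0z.png',cv2.resize(a,None,fx=6,fy=6,interpolation=cv2.INTER_CUBIC))
E
```

```text
(no output)
```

View pics/top0z.png

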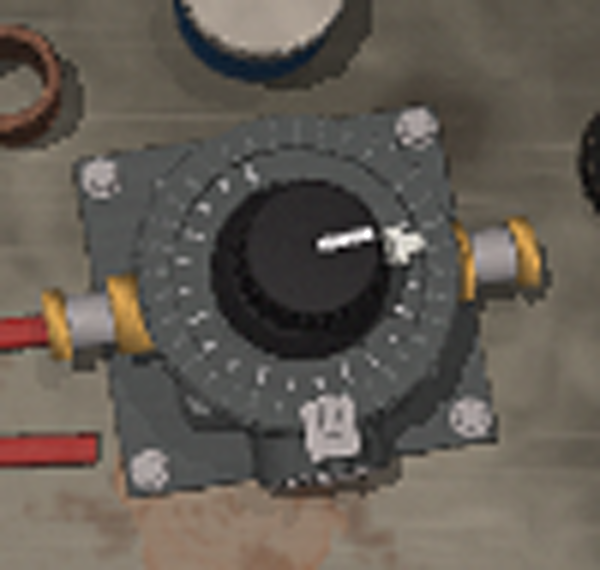

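View pics/scene0z.png

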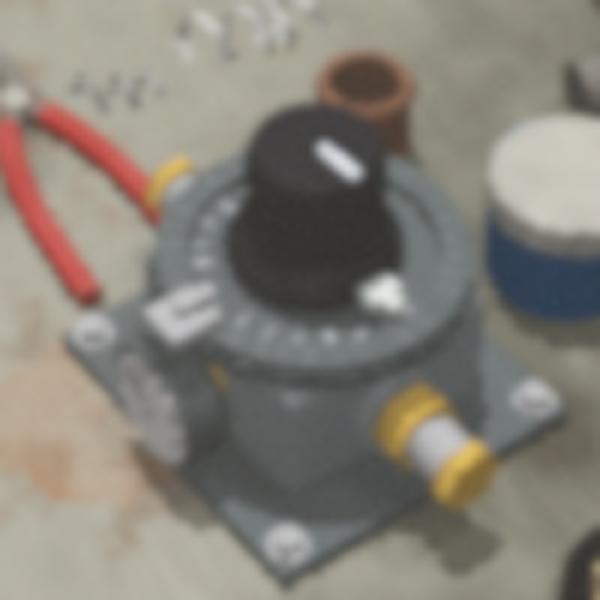

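```bash
python3 - <<'E'
from h import *
u=lambda x,y:((x+.5)/6-.5+320,(y+.5)/6-.5+145)
B=[u(*p) for p in [(100,178),(417,127),(470,417),(150,469)]]
P=np.array([ray_plane('top',b,12) for b in B]); print(P.round(1)); print('bolts c',P.mean(0)); print([np.linalg.norm(P[i]-P[(i+1)%4]).round(1) for i in range(4)])
print('knobtop',ray_plane('top',u(312,247),130))
A=P.mean(0)[:2]
img=cv2.imread('pics/top0.png');d=np.load('pics/top0_d.npy')
c=bot.calibration('top')
# depth cloud
K,R,t=c['intrinsics'],c['R'],c['t']
v,w=np.mgrid[150:240,320:420]
z=d[150:240,320:420]
X=np.stack([(w-K[0,2])/K[0,0]*z,(v-K[1,2])/K[1,1]*z,z],-1).reshape(-1,3)
W=(X-t)@R
m=(W[:,2]>120)&(W[:,2]<140)
import cv2 as cv
pts=W[m][:,:2].astype(np.float32);print('top z',np.median(W[m][:,2]),len(pts),cv.minEnclosingCircle(pts),pts.mean(0))
A=pts.mean(0)
for n,p,h in [('tip',u(415,242),80),('nose',u(405,243),82),('lineend',u(372,233),130),('linein',u(320,245),130),('tabfin_top',u(333,408),85),('clamp',u(331,428),80),('clampbot',u(331,440),78)]:
    q=ray_plane('top',p,h)[:2]-A; print(n,q.round(1),np.hypot(*q).round(1),np.degrees(np.arctan2(q[1],q[0])).round(1))
E
```

```text
[[ 584.3   -5.1   12. ]
 [ 607.1 -133.9   12. ]
 [ 488.8 -154.    12. ]
 [ 466.3  -26.3   12. ]]
bolts c [536.62635238 -79.84195782  12.        ]
[np.float64(130.8), np.float64(119.9), np.float64(129.7), np.float64(119.9)]
knobtop [536.57158382 -79.61631186 130.        ]
top z 129.88963712839086 438 ((536.5601196289062, -80.21549224853516), 26.110559463500977) [535.5432  -79.31267]
tip [ 12.1 -44. ] 45.6 -74.6
nose [ 11.3 -40. ] 41.5 -74.2
lineend [  6.4 -21.8] 22.7 -73.6
linein [ 1.8 -3.2] 3.6 -60.5
tabfin_top [-51.8 -12.3] 53.3 -166.6
clamp [-58.8 -12.1] 60.0 -168.4
clampbot [-63.1 -12.3] 64.3 -169.0
```

Axis is about (536.5,−79.8): the bolt centroid and the knob-top circle agree, and the top is at z=130. The pointer heads −75.7° and the tab about −168°, so the knob needs about 92° clockwise. Moving over it now.

>>> {"op": "move_arm", "data": {"increments": [{"hand": 0,"travel": [-0.0258,-0.0279,0],"turn": [0,0,0]},{"hand": 0,"travel": [-0.0258,-0.0279,0],"turn": [0,0,0]},{"hand": 0,"travel": [-0.0258,-0.0279,0],"turn": [0,0,0]},{"hand": 0,"travel": [-0.0258,-0.0279,0],"turn": [0,0,0]},{"hand": 0,"travel": [-0.0258,-0.0279,0],"turn": [0,0,0]}]}}

```text
time_s: 0.52
eef_pos: [375.5, 465.5, 230.9]
tcp_rot: [0.228, 0.974, -0.0, -0.0]
contact_force: [1.2, 0.7, -0.1]
finger_gap: 1.001
```

>>> {"op": "move_arm", "data": {"increments": [{"hand": 0,"travel": [-0.0258,-0.0279,0],"turn": [0,0,0]},{"hand": 0,"travel": [-0.0258,-0.0279,0],"turn": [0,0,0]},{"hand": 0,"travel": [-0.0258,-0.0279,0],"turn": [0,0,0]},{"hand": 0,"travel": [-0.0258,-0.0279,0],"turn": [0,0,0]},{"hand": 0,"travel": [-0.0258,-0.0279,0],"turn": [0,0,0]}]}}

```text
time_s: 0.93
eef_pos: [429.2, 283.3, 231.2]
tcp_rot: [0.228, 0.974, -0.0, -0.0]
contact_force: [0.8, 0.5, 0.1]
finger_gap: 0.995
```

>>> {"op": "move_arm", "data": {"increments": [{"hand": 0,"travel": [-0.0258,-0.0279,0],"turn": [0,0,0]},{"hand": 0,"travel": [-0.0258,-0.0279,0],"turn": [0,0,0]},{"hand": 0,"travel": [-0.0258,-0.0279,0],"turn": [0,0,0]},{"hand": 0,"travel": [-0.0258,-0.0279,0],"turn": [0,0,0]},{"hand": 0,"travel": [-0.0258,-0.0279,0],"turn": [0,0,0]}]}}

```text
time_s: 1.35
eef_pos: [482.9, 101.1, 231.2]
tcp_rot: [0.228, 0.974, -0.0, -0.0]
contact_force: [1.0, 1.2, -0.2]
finger_gap: 0.998
```

>>> {"op": "move_arm", "data": {"increments": [{"hand": 0,"travel": [-0.0257,-0.0277,0],"turn": [0,0,0]},{"hand": 0,"travel": [-0.0257,-0.0277,0],"turn": [0,0,0]},{"hand": 0,"travel": [-0.0257,-0.0277,0],"turn": [0,0,0]},{"hand": 0,"travel": [-0.0257,-0.0277,0],"turn": [0,0,0]},{"hand": 0,"travel": [-0.0257,-0.0277,0],"turn": [0,0,0]}]}}

```text
time_s: 1.77
eef_pos: [536.6, -80.1, 231.2]
tcp_rot: [0.228, 0.974, -0.0, -0.0]
contact_force: [0.1, 0.5, 0.9]
finger_gap: 0.999
```

```bash
python3 - <<'E'
from h import *
s=bot.get_state(); print(s['eef_pos'],s['joint_positions'])
c=bot.calibration('wrist'); print(c)
p,d=bot.read_camera('wrist'); cv2.imwrite("pics/w1.png",p[:,:,::-1]); np.savez('pics/w1.npz',d=d,K=c['intrinsics'],R=c['R'],t=c['t'])
E
```

```text
[536.55619921 -80.14195336 231.18786187] [-0.00643875  0.38175953  0.06791162  2.02155741 -0.03751719  0.73969205
  1.19534614]
{'intrinsics': array([[309.70691629,   0.        , 322.09152266],
       [  0.        , 309.70691629, 197.03223273],
       [  0.        ,   0.        ,   1.        ]]), 'R': array([[ 4.43259048e-01,  8.96393064e-01,  9.43592171e-04],
       [ 8.55396869e-01, -4.23301000e-01,  2.98517103e-01],
       [ 2.67988085e-01, -1.31513261e-01, -9.54403818e-01]]), 't': array([-165.46483946, -532.38444653,  224.63524119])}
```

View pics/w1.png

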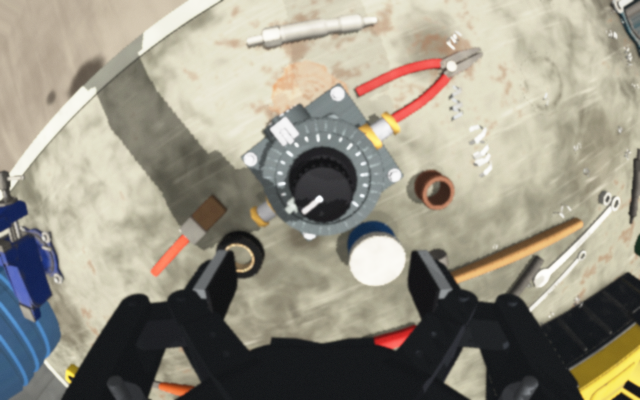

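The wrist view shows the knob top at about (318,190), the pointer nose at about (293,208) and the tab clamp at about (284,130). I'll zoom in and measure.

```bash
cat >> h.py <<'E'
def wray(c,uv,z):
    K,R,t=c['K'],c['R'],c['t']; a=(np.array(uv,float)-K[:2,2])/K[0,0]; th=np.hypot(*a)
    d=np.r_[a/th*np.sin(th),np.cos(th)]; d=R.T@d; o=-R.T@t
    return o+d*(z-o[2])/d[2]
E
python3 -c "
import cv2
a=cv2.imread('pics/w1.png')[90:250,240:400]; cv2.imwrite('pics/w1z.png',cv2.resize(a,(600,600),interpolation=cv2.INTER_CUBIC))"
```

```text
(no output)
```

View pics/w1z.png

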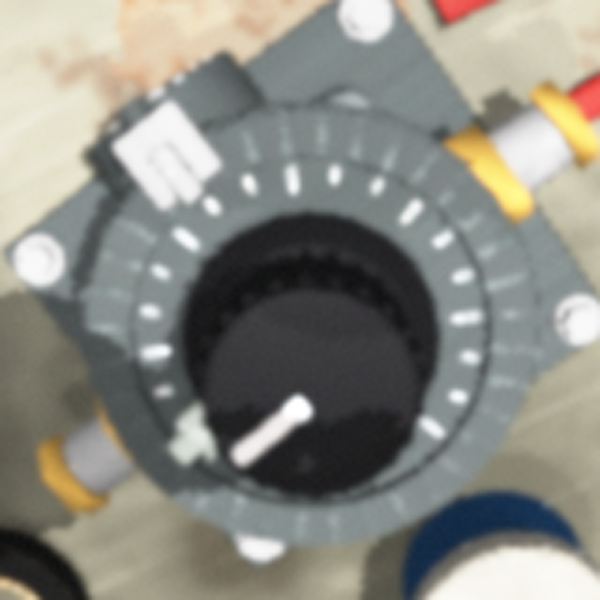

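```bash
python3 - <<'E'
from h import *
c=dict(np.load('pics/w1.npz'))
u=lambda x,y:((x+.5)/3.75-.5+240,(y+.5)/3.75-.5+90)
A=np.array([536.4,-79.8])
for n,p,h in [('knobtop c',u(314,392),130),('skirt c',u(312,337),88),('tip',u(178,447),80),('nosebase',u(207,430),84),('lineend',u(240,460),130),('linein',u(297,408),130),('fin in',u(185,192),85),('fin mid',u(175,175),85),('clamp c',u(167,155),78)]:
    w=wray(c,p,h)[:2]; q=w-A; print(n,w.round(1),q.round(1),np.hypot(*q).round(1),np.degrees(np.arctan2(q[1],q[0])).round(1))
E
```

```text
knobtop c [535.2 -79. ] [-1.2  0.8] 1.5 147.5
skirt c [533.4 -78.5] [-3.   1.3] 3.3 156.2
tip [ 546.5 -125.1] [ 10.1 -45.3] 46.4 -77.5
nosebase [ 544.6 -114.9] [  8.2 -35.1] 36.0 -76.8
lineend [ 542.1 -100.9] [  5.7 -21.1] 21.8 -74.9
linein [536.8 -84. ] [ 0.4 -4.2] 4.2 -84.5
fin in [486.3 -90.6] [-50.1 -10.8] 51.2 -167.8
fin mid [481.4 -90.9] [-55.  -11.1] 56.1 -168.6
clamp c [476.2 -91.4] [-60.2 -11.6] 61.3 -169.1
```

Both views agree: pointer about −76°, tab about −168°. Descending.

>>> {"op": "move_arm", "data": {"increments": [{"hand": 0,"travel": [0.0007,0,0.03],"turn": [0,0,0]},{"hand": 0,"travel": [0,0,0.03],"turn": [0,0,0]},{"hand": 0,"travel": [0,0,0.03],"turn": [0,0,0]},{"hand": 0,"travel": [0,0,0.03],"turn": [0,0,0]},{"hand": 0,"travel": [0,0,0.02],"turn": [0,0,0]}]}}

```text
time_s: 2.23
eef_pos: [534.9, -77.6, 88.8]
tcp_rot: [0.228, 0.974, -0.0, -0.001]
contact_force: [-0.3, -0.6, -0.5]
finger_gap: 1.003
```

>>> {"op": "move_arm", "data": {"increments": [{"hand": 0.3,"travel": [0,0,0],"turn": [0,0,0]},{"hand": 1,"travel": [0,0,0],"turn": [0,0,0]},{"hand": 1,"travel": [0,0,0],"turn": [0,0,0]},{"hand": 1,"travel": [0,0,0],"turn": [0,0,0]},{"hand": 1,"travel": [0,0,0],"turn": [0,0,0]}]}}

```text
time_s: 2.65
eef_pos: [535.9, -78.8, 92.9]
tcp_rot: [0.228, 0.974, -0.0, 0.001]
contact_force: [-3.6, -4.4, 4.2]
finger_gap: 0.569
```

>>> {"op": "move_arm", "data": {"increments": [{"hand": 1,"travel": [0,0,0],"turn": [0,0,0]},{"hand": 1,"travel": [0,0,0],"turn": [0,0,0]},{"hand": 1,"travel": [0,0,0],"turn": [0,0,0]},{"hand": 1,"travel": [0,0,0],"turn": [0,0,0]}]}}

```text
time_s: 2.98
eef_pos: [536.0, -78.8, 92.8]
tcp_rot: [0.228, 0.974, -0.0, 0.001]
contact_force: [-3.0, -4.0, 7.7]
finger_gap: 0.573
```

Gripped (gap about 48.6 mm). Turning clockwise, which is + about tool z.

>>> {"op": "move_arm", "data": {"increments": [{"hand": 1,"travel": [0,0,0],"turn": [0,0,4]},{"hand": 1,"travel": [0,0,0],"turn": [0,0,5]},{"hand": 1,"travel": [0,0,0],"turn": [0,0,5]},{"hand": 1,"travel": [0,0,0],"turn": [0,0,5]},{"hand": 1,"travel": [0,0,0],"turn": [0,0,5]}]}}

```text
time_s: 3.4
eef_pos: [536.1, -78.8, 92.8]
tcp_rot: [0.428, 0.904, 0.0, 0.001]
contact_force: [-4.2, -5.0, 6.9]
finger_gap: 0.574
```

>>> {"op": "move_arm", "data": {"increments": [{"hand": 1,"travel": [0,0,0],"turn": [0,0,5]},{"hand": 1,"travel": [0,0,0],"turn": [0,0,5]},{"hand": 1,"travel": [0,0,0],"turn": [0,0,5]},{"hand": 1,"travel": [0,0,0],"turn": [0,0,5]},{"hand": 1,"travel": [0,0,0],"turn": [0,0,5]}]}}

```text
time_s: 3.82
eef_pos: [536.1, -78.9, 92.8]
tcp_rot: [0.613, 0.79, 0.0, 0.001]
contact_force: [-4.0, -5.1, 7.1]
finger_gap: 0.573
```

>>> {"op": "move_arm", "data": {"increments": [{"hand": 1,"travel": [0,0,0],"turn": [0,0,5]},{"hand": 1,"travel": [0,0,0],"turn": [0,0,5]},{"hand": 1,"travel": [0,0,0],"turn": [0,0,5]},{"hand": 1,"travel": [0,0,0],"turn": [0,0,5]},{"hand": 1,"travel": [0,0,0],"turn": [0,0,5]}]}}

```text
time_s: 4.23
eef_pos: [536.2, -79.1, 92.8]
tcp_rot: [0.77, 0.639, 0.001, 0.001]
contact_force: [-4.5, -6.0, 7.5]
finger_gap: 0.572
```

```bash
python3 - <<'E'
from h import *
s=bot.get_state(); print(s['eef_pos'],s['joint_positions'],s['tcp_rot'],s['ft_torque'],s['contact_force'])
p,d=bot.read_camera('top'); cv2.imwrite('pics/top2z.png',cv2.resize(p[145:240,320:420,::-1],None,fx=6,fy=6,interpolation=cv2.INTER_CUBIC))
c=bot.calibration('wrist')
p,d=bot.read_camera('wrist'); cv2.imwrite("pics/w2.png",p[:,:,::-1]); np.savez('pics/w2.npz',d=d,K=c['intrinsics'],R=c['R'],t=c['t'])
E
```

```text
[536.23908014 -79.06727398  92.81757337] [-0.21946987  0.61962057  0.38509064  2.15154139 -0.51669769  0.4562674
  0.38486015] [7.69556958e-01 6.38576891e-01 7.06822145e-04 1.06863959e-03] [-1.27028391  0.83829986  0.15028928] [-4.47933285 -6.01068298  7.49462676]
```

View pics/w2.png

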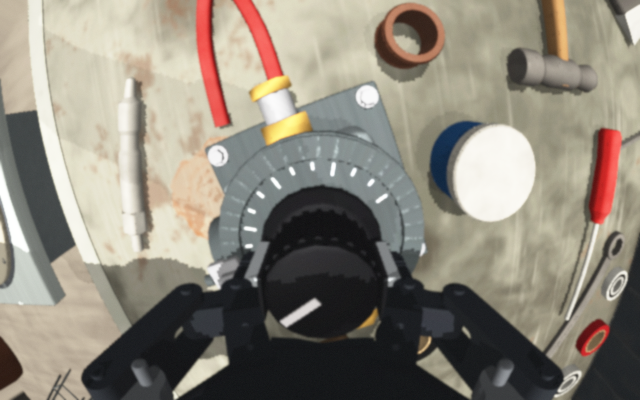

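View pics/top2z.png

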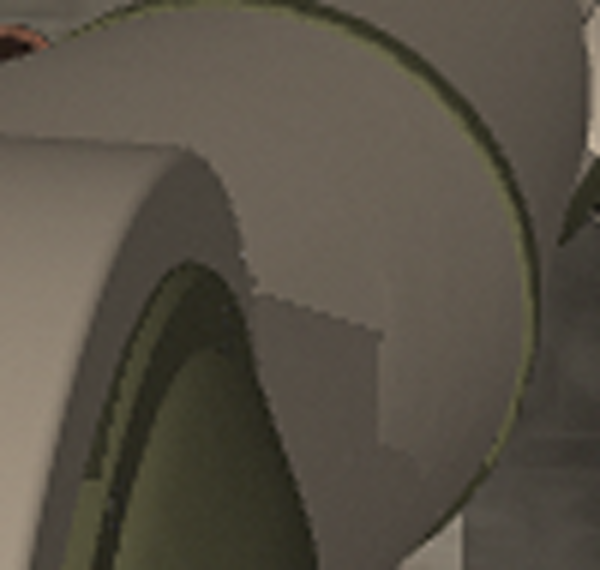

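The wrist view shows the knob in the grip with the white line from (320,302) to (283,325). The top view is blocked by the arm. I'll measure the line's heading.

```bash
cat > line.py <<'E'
from h import *
import sys
def heading(f,zt=130,box=(230,420,220,350)):
    c=dict(np.load(f'pics/{f}.npz')); im=cv2.imread(f'pics/{f}.png'); x0,x1,y0,y1=box
    g=im[y0:y1,x0:x1].astype(int); m=(g.min(2)>120)&(g.max(2)-g.min(2)<50)
    n,l,st,ce=cv2.connectedComponentsWithStats(m.astype(np.uint8))
    for i in range(1,n):
        if st[i,4]<40: continue
        v,u=np.nonzero(l==i); P=np.array([wray(c,(a+x0,b+y0),zt)[:2] for a,b in zip(u,v)])
        q=P.mean(0); _,s,vt=np.linalg.svd(P-q); 
        print('c px',ce[i]+[x0,y0],st[i,4],'world',q.round(1),'dir',np.degrees(np.arctan2(vt[0,1],vt[0,0])).round(1),'len',(np.ptp((P-q)@vt[0])).round(1),(np.ptp((P-q)@vt[1])).round(1))
if __name__=='__main__': heading(sys.argv[1],float(sys.argv[2]) if len(sys.argv)>2 else 130)
E
python3 line.py w2; python3 -c "
from line import *
heading('w1',130,(290,340,185,220))"
```

```text
c px [233.24657534 233.62557078] 219 world [508.7 -45.4] dir -109.5 len 12.7 3.2
c px [253.82544379 247.98816568] 676 world [515.  -52.9] dir -104.4 len 29.1 9.2
c px [390.84923664 245.45038168] 524 world [566.9 -61.8] dir -104.7 len 22.5 8.7
c px [411.85650224 234.03587444] 446 world [575.6 -58.7] dir -91.3 len 13.5 6.7
c px [233.01298701 264.27272727] 77 world [504.5 -58.3] dir -121.1 len 5.9 3.3
c px [390.98039216 280.09803922] 51 world [565.4 -77.6] dir -107.8 len 4.0 3.2
c px [300.20151134 312.31486146] 397 world [525.7 -86.2] dir -150.6 len 20.7 4.6
c px [312.40606061 204.1030303 ] 165 world [538.9 -91. ] dir -76.1 len 21.3 6.2
c px [292.6627907  206.03488372] 86 world [ 533.1 -106.5] dir -18.4 len 12.9 6.4
```

Line heading is now −150.6° (was −76.1°), so there is no slip and about 17.5° remain to −168°.

>>> {"op": "move_arm", "data": {"increments": [{"hand": 1,"travel": [0,0,0],"turn": [0,0,5]},{"hand": 1,"travel": [0,0,0],"turn": [0,0,5]},{"hand": 1,"travel": [0,0,0],"turn": [0,0,5]},{"hand": 1,"travel": [0,0,0],"turn": [0,0,2.5]},{"hand": 1,"travel": [0,0,0],"turn": [0,0,0]}]}}

```text
time_s: 4.75
eef_pos: [536.2, -79.1, 92.8]
tcp_rot: [0.857, 0.515, 0.001, 0.001]
contact_force: [-4.4, -5.7, 7.7]
finger_gap: 0.571
```

```bash
python3 - <<'E'
from h import *
s=bot.get_state(); print(s['eef_pos'],s['joint_positions'],s['tcp_rot'],s['contact_force'])
c=bot.calibration('wrist')
p,d=bot.read_camera('wrist'); cv2.imwrite("pics/w3.png",p[:,:,::-1]); np.savez('pics/w3.npz',d=d,K=c['intrinsics'],R=c['R'],t=c['t'])
p,d=bot.read_camera('scene'); cv2.imwrite('pics/s3z.png',cv2.resize(p[190:310,280:400,::-1],None,fx=5,fy=5,interpolation=cv2.INTER_CUBIC))
E
python3 line.py w3
```

```text
[536.24540119 -79.14216897  92.79497054] [-0.27354867  0.63603671  0.46925644  2.15487417 -0.61806654  0.48043506
  0.18579052] [8.57445573e-01 5.14572879e-01 7.63832105e-04 1.12128801e-03] [-4.43908482 -5.73943272  7.68976301]
c px [233.42045455 237.65530303] 264 world [519.1 -40.4] dir -125.4 len 17.1 3.5
c px [395.60784314 230.73039216] 204 world [575.  -66.8] dir -106.7 len 10.4 4.2
c px [411.63680387 233.86440678] 413 world [580.1 -71.2] dir -117.8 len 13.5 6.8
c px [246.95   231.0125] 80 world [525.6 -40.5] dir 174.1 len 4.0 3.7
c px [255.68245125 260.15598886] 359 world [521.7 -52.7] dir -131.5 len 20.5 7.4
c px [387.67465753 262.55821918] 292 world [566.9 -78.1] dir -98.8 len 20.7 4.1
c px [300.30964467 312.24111675] 394 world [524.5 -82.9] dir -167.6 len 20.6 4.6
```

View pics/w3.png

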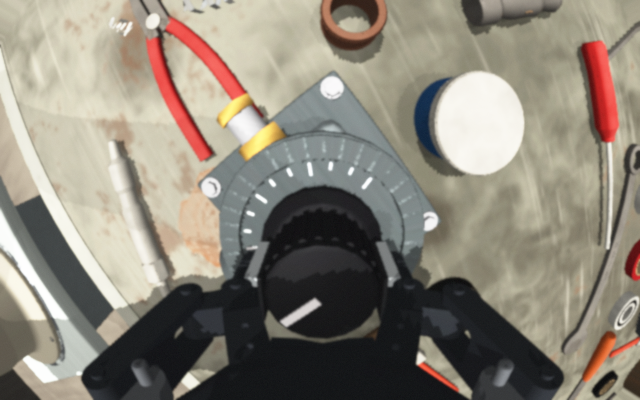

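View pics/s3z.png

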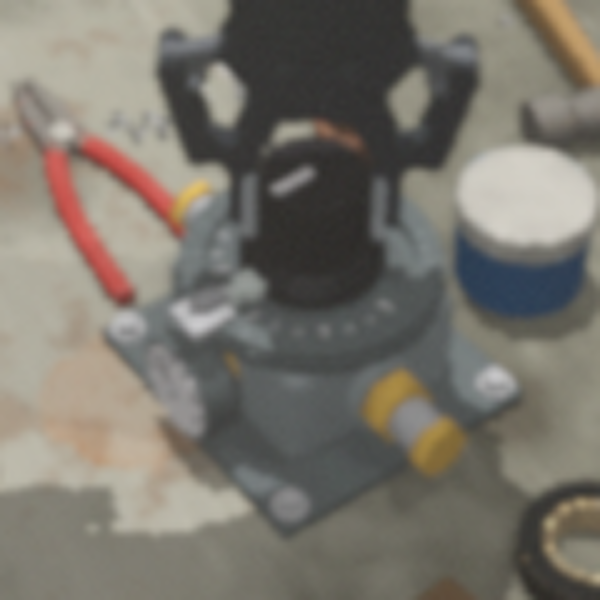

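The line is at −167.6°, and the scene view shows the pointer nose meeting the tab at about (235,295) in the zoom. Pulling up.

>>> {"op": "move_arm", "data": {"increments": [{"hand": 1,"travel": [0,0,-0.003],"turn": [0,0,0]},{"hand": 1,"travel": [0,0,-0.003],"turn": [0,0,0]},{"hand": 1,"travel": [0,0,-0.003],"turn": [0,0,0]},{"hand": 1,"travel": [0,0,-0.003],"turn": [0,0,0]},{"hand": 1,"travel": [0,0,0],"turn": [0,0,0]}]}}

```text
time_s: 5.27
eef_pos: [536.2, -79.2, 104.3]
tcp_rot: [0.857, 0.516, 0.001, 0.001]
contact_force: [-2.1, -6.7, 0.5]
finger_gap: 0.571
```

>>> {"op": "move_arm", "data": {"increments": [{"hand": 1,"travel": [0,0,-0.002],"turn": [0,0,0]},{"hand": 1,"travel": [0,0,-0.002],"turn": [0,0,0]},{"hand": 1,"travel": [0,0,-0.001],"turn": [0,0,0]},{"hand": 1,"travel": [0,0,0],"turn": [0,0,0]}]}}

```text
time_s: 5.6
eef_pos: [536.1, -79.1, 107.4]
tcp_rot: [0.857, 0.516, -0.0, 0.001]
contact_force: [4.0, -9.4, -28.9]
finger_gap: 0.574
```

Rise is 14.6 mm and the downward force is 29 N, so the knob is at its hard stop. Releasing and retreating straight up.

>>> {"op": "move_arm", "data": {"increments": [{"hand": 0,"travel": [0,0,0],"turn": [0,0,0]},{"hand": 0,"travel": [0,0,0],"turn": [0,0,0]},{"hand": 0,"travel": [0,0,0],"turn": [0,0,0]},{"hand": 0,"travel": [0,0,0],"turn": [0,0,0]},{"hand": 0,"travel": [0,0,0],"turn": [0,0,0]}]}}

```text
time_s: 6.02
eef_pos: [536.3, -77.6, 108.9]
tcp_rot: [0.856, 0.516, 0.001, 0.0]
contact_force: [-0.9, 0.4, -0.4]
finger_gap: 1.0
```

>>> {"op": "move_arm", "data": {"increments": [{"hand": 0,"travel": [0,0,0],"turn": [0,0,0]},{"hand": 0,"travel": [0,0,-0.01],"turn": [0,0,0]},{"hand": 0,"travel": [0,0,-0.03],"turn": [0,0,0]},{"hand": 0,"travel": [0,0,-0.04],"turn": [0,0,0]},{"hand": 0,"travel": [0,0,-0.04],"turn": [0,0,0]}]}}

```text
time_s: 6.43
eef_pos: [535.0, -78.3, 229.8]
tcp_rot: [0.857, 0.516, -0.001, -0.0]
contact_force: [1.1, 0.5, -0.1]
finger_gap: 1.002
```

```bash
python3 - <<'E'
from h import *
s=bot.get_state(); print(s['eef_pos'],s['contact_force'],s['finger_gap'])
c=bot.calibration('wrist')
p,d=bot.read_camera('wrist'); cv2.imwrite("pics/w4.png",p[:,:,::-1]); np.savez('pics/w4.npz',d=d,K=c['intrinsics'],R=c['R'],t=c['t'])
p,d=bot.read_camera('scene'); cv2.imwrite('pics/s4z.png',cv2.resize(p[190:310,280:400,::-1],None,fx=5,fy=5,interpolation=cv2.INTER_CUBIC)); cs=bot.calibration('scene')
v,w=np.mgrid[200:300,290:390]; z=d[200:300,290:390]; K=cs['intrinsics']
W=(np.stack([(w-K[0,2])/K[0,0]*z,(v-K[1,2])/K[1,1]*z,z],-1).reshape(-1,3)-cs['t'])@cs['R']
r=np.hypot(W[:,0]-536.2,W[:,1]+79.5); print('knob top z',np.median(W[(r<15)&(W[:,2]<170),2]),((r<15)).sum())
E
python3 line.py w4 144
```

```text
[534.95075312 -78.26627288 229.81699909] [ 1.09385504  0.51973054 -0.10999602] 1.0015672645054714
knob top z 144.37886933415427 103
c px [266.11122178 241.40670651] 3012 world [478.6 -87.4] dir -25.2 len 78.6 44.1
c px [365.79041916 227.65269461] 167 world [ 556.6 -114.2] dir -158.5 len 12.6 10.6
c px [415.484375 242.75    ] 64 world [ 588.2 -147.4] dir -54.9 len 10.8 7.1
c px [332.73852509 320.87836597] 6536 world [ 488.1 -189.2] dir 160.0 len 182.8 100.2
```

View pics/w4.png

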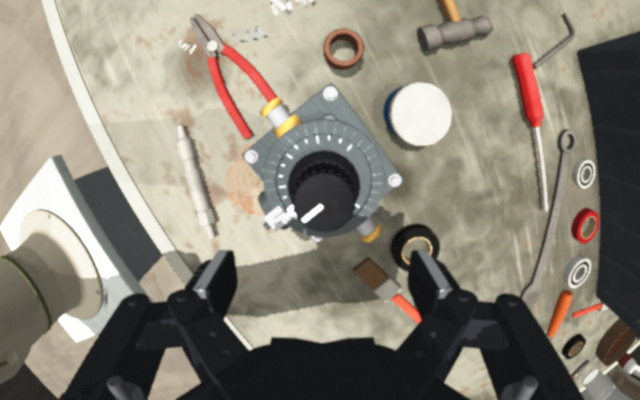

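View pics/s4z.png

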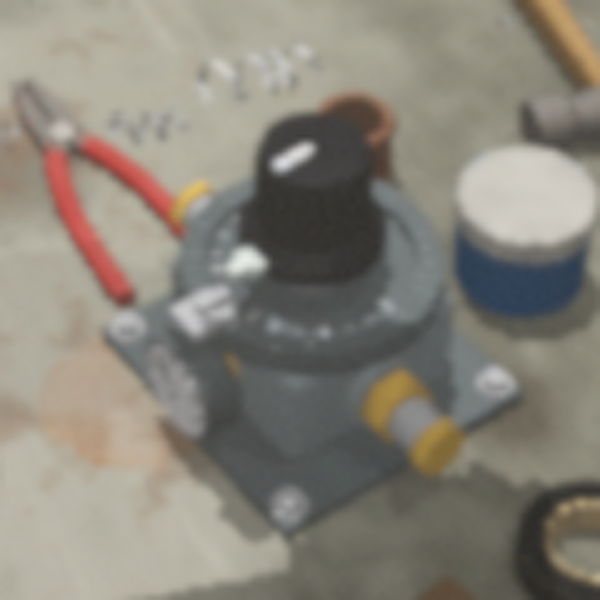

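The knob top reads 144.4 mm, so it is fully out. The white line at about (313,213) in the wrist view and the nose at about (245,262) in the scene zoom both point at the tab. Nothing else has moved. Handing in after a rest row.

>>> {"op": "move_arm", "data": {"increments": [{"hand": 0,"travel": [0,0,0],"turn": [0,0,0]},{"hand": 0,"travel": [0,0,0],"turn": [0,0,0]}]}}

```text
time_s: 6.7
eef_pos: [535.5, -77.4, 228.4]
tcp_rot: [0.856, 0.516, 0.0, -0.0]
contact_force: [0.4, 0.3, 1.4]
finger_gap: 0.999
```

```bash
python3 -c "
from line import *
heading('w4',144,(301,335,200,224))
from plant import bot
print(bot.sign_off())"
```

```text
c px [312.16019417 212.8592233 ] 206 world [524.6 -82.9] dir -167.1 len 22.0 6.5
the job is handed in; nothing more can be done
None
```

The regulator is set and the job is handed in, at about 6.7 s of the 51 s. I gripped the knob and turned it about 92° clockwise onto the tab. I then pulled it up to its hard stop, let go and backed off upward.

- **Pointer:** the white line on the knob reads −167.1°. I measured the tab at about −168°, so it is within about 1°.
- **Lift:** the top of the knob is 144.4 mm above the bench against 130 mm before, so it is fully out. The arm felt about 29 N at the stop.
- **Surroundings:** the gripper is open and clear at z ≈ 228 mm with no contact force. I compared the last pictures by eye only: the tab and the things lying around look unmoved.

One check failed: the top camera was blocked by the arm during the turn, so I checked the alignment from the wrist and scene views instead. In the last check, a first automatic reading of the line picked up other bright areas, and the −167.1° comes from a second reading with a tighter window. No check disagreed with another.

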